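# Hook the latch plate onto the packing jig's stud

## Robot

A 6-joint arm with a two-finger parallel gripper is mounted at the origin on the work surface. World frame = base frame: x ahead of the robot, y to its left, z up, the work surface at z = 0. Lengths are in m, angles in rad, forces in N, time in s.
With the tool pointing down it reaches from about 0.275 to 0.85 m from the base axis. Payload 5.2 kg.
Tool frame: the origin (TCP) lies between the finger pads; the fingertips stand manip.tip_extent ahead of it and the grasp point (between the pads) lies 5 mm behind it (manip.tip_extent is the distance from the TCP to the fingertips, in m); z points along the fingers, y is the line along which they close (so a half turn about z gives the same grasp; the last joint's range is limited). The gripper opens to 85 mm and grips with 20 to 120 N. Pads are 22 mm wide; open, the fingers measure 114 mm over their backs; the gripper's body (76 mm by 85 mm) begins 54 mm behind the grasp point. The pads swing forward as they close: fully open they stand 13 mm farther back than shut.
Start: joints at [1.131, 0.259, 1.535, -0, 1.348, -0.203], TCP at [0.129, 0.535, 0.245] pointing down, gripper open.
Joint ranges: [-3.14, 3.14], [-0.91, 2.08], [0.19, 2.58], [-1.22, 4.36], [0.22, 2.71], [-3.12, 3.12]. Speed limits (rad/s): [2.57, 2.57, 3.14, 3.14, 3.14, 3.14].

## Interface

Orientations are given as a rotation vector (axis times angle).
In Python, from rig import manip gives the robot as it stands.
- The arm moves only by the shell command python3 -m jog 'ROWS' [OPENING] [FORCE]. ROWS is text: rows parted by semicolons, each of 4 numbers parted by spaces: the shift along the tool's x, y, z in mm, then the turn about the tool's z in rad. In form: dx dy dz yaw; .... A call has 1 to 12 rows; each row is the pose to reach, as a shift and turn from the pose commanded when the call began, along the tool's axes at that moment; what a row does not reach only later rows make up. A row lasts 1/8 s, in which the tool goes at most 62.5 mm and 10.7 degrees, less where a joint would pass 70% of its speed; a pose out of reach is approached as far as the arm can. A call with a gripper value outside its range is refused whole. OPENING is the gripper command: -1 is fully open, 1 is shut, values between are in proportion, set as the call begins (- or left out, the last holds). The fingers move at their own pace and stop on an object; FORCE is the grip in N (left out, the last holds). Time passes only in rows, so rows that repeat a pose let the fingers close. It gives the time, the measured TCP pose, the force, the opening and the grip force at its end, in the units of the state.
- manip.state(): the state, without advancing time (a new reading comes with each control period).
- manip.capture(name): name is "scene" or "top"; returns the picture (420x560x3 uint8, red, green, blue); there is no depth.
- manip.calibration(name): a dict with "intrinsics" (3x3 intrinsics, pixels), "R" (3x3) and "t" (3): a world point X has camera coordinates R X + t. Camera axes: x right, y down, z forward; pixel columns grow to the right and rows downward; lengths in m; the calibration is good to about 2 mm. A picture is of the moment at which its call begins. calibration takes no time and is no camera call.
- manip.hand_in(): hands the job in; it is judged then, once.
The state is a dict: "time": time; "joints": joint angles; "dq": joint speeds; "joint_efforts": joint torques, N m; "tcp_pos": TCP position; "orientation": TCP orientation; "contact_force": force on the tool from outside, world axes, zero at the start; "moment": the same for the moment, N m; "opening": finger opening in m; "finger_force": force on a finger pad.
Only numpy, scipy, OpenCV 4.12 (cv2) and the standard library are available. Lean on these libraries where they do the work, as an engineer would, in place of code of your own. Each camera call takes 0.05 s, during which the arm holds its last target. There are 200 camera calls.

## Task

Close the packing jig: take the loose steel latch plate by its orange fin, tip its eye end down, work the eye past the wide head of the jig's stud by drawing the nose bar in under the head against the stem, then lay the plate down level on the jig between the two orange cheeks. Finally slide it towards the stud end until its shoulders stop against the cheeks, and let go of it there. Feel your way gently, never pressing the plate hard against the jig or stud, and leave the other things on the bench where they are.

Things in the scene. Friction and masses are not known exactly. Their poses are not given: they have to be found in the camera images.
- plate: Loose steel latch plate, flat, 4 mm thick, 0.25 to 0.4 kg, 190 long, starts flat on the bench, fin up. Origin: under its fin, on the underside. z up; x runs along it from the eye end (x = -100) to the shoulder end (x = +90); it is 56 wide up to x = 62, then 88 wide. The eye is a rectangular hole, x = -88 to -50.5, 22 wide along y, with a 12 mm nose bar beyond it.
- plate_nose (a point): Point on the plate's underside at the outer end of the eye (x = -88 mm, y = 0 in the plate's frame): the inner edge of the nose bar, which meets the stud's stem. Axes as the plate's.
- plate_fin (a point): Middle of the top edge of the plate's orange grip fin, 42 mm above the plate's underside, over its origin. The fin is 50 mm long along x, 10 mm thick along y and stands 38 mm above the plate. Axes as the plate's.
- plate_shoulders (a point): Point on the plate's underside midway between its two shoulder faces (x = 62 mm), which look to the eye end. Each shoulder sticks out 16 mm from the 56 mm wide part. Axes as the plate's.
- jig: Packing jig fixed to the bench; grey base 226 x 130 x 12 mm. Origin: its underside at bench height, about its middle; x runs from stud end to tail end. Two blue decks, tops 55 high, carry the plate: stud deck x = -87 to -43, 60 wide; tail deck x = 50 to 110, 100 wide. A filled clear pack, 54 high, sits between.
- stud_nominal (a point): On the stud deck's top, at jig x = -69 mm, y = 0: the T-stud's nominal place. The real stud is clamped anywhere within 10 mm either way along x (slot): look or feel for it; handling forces do not shift it. Round stem 10 mm across, 14 free under the head. Head: flat bar 56 along x, 14 along y, 5 thick, its top 74 above the bench; longer than the eye, so a level plate cannot pass.
- cheeks (a point): On the tail deck's top at jig x = 62 mm, y = 0, midway between the rear (+x) faces of two orange cheeks, where the plate's shoulders stop. Each cheek is 12 x 12 mm, 12 high, spanning jig x = 50 to 62; their inner faces are 61 mm apart, and the 56 mm wide part of the plate goes between them.
- deck (a point): Jig's origin raised to deck height (55 mm): where the plate's origin lies when home, axes alike. Getting on: tilt about 0.38 rad, eye end low; bring the nose bar's edge in 7.5 mm above deck level, under the head, from the stud-end side; draw the plate towards the tail until that edge is within 1.5 mm of the stem; only then does the eye's other end clear the head as the plate is levelled.
- tub: small open white plastic tub, 75 x 75 x 45 mm; a bystander. Origin: centre of its underside.
- weight: brass check weight, cylinder 34 across, 40 tall mm; a bystander. Origin: centre of its underside.
- pack: open clear pack with two dried-fish cakes, 100 x 150 x 30 mm; a bystander. Origin: centre of its underside.
- jar: amber glass jar, 60 across, 100 tall mm; a bystander. Origin: centre of its underside.
- spatula: spatula lying on the bench, about 250 long mm; a bystander. Origin: middle of its lying length.
- coaster: thick steel block with one round hole, 90 x 70 x 8 (not the latch plate) mm; a bystander. Origin: centre of its underside.
There are look-alikes about, which are no part of the job. What is shaped like the plate but pink or purple is not meant.

How it is judged:
On the way, in this order (a step that is already met when the one before it is completed fails the run):
1. the plate is tilted, eye end low, with its nose bar in under the stud's head (angle between plate's own z axis and vertical above 0.2 rad and x of plate_nose in the frame of jig between -0.087 and -0.058 m and y of plate_nose in the frame of jig between -0.008 and 0.008 m and z of plate_nose in the frame of jig between 0.052 and 0.0655 m), for 0.1 s.
2. the plate lies level on the decks, its eye round the stud, below the head (angle between plate's own z axis and vertical below 0.05 rad and x of plate_nose in the frame of jig between -0.092 and -0.058 m and y of plate in the frame of jig between -0.006 and 0.006 m and z of plate in the frame of jig between 0.052 and 0.059 m), for 0.1 s.
At the end, for the whole second after the job is handed in: The plate lies level (within 0.04 rad) on the jig's decks (underside 52 to 57.5 mm above the jig's underside), eye round the stud under its head, shoulders within 3 mm of the cheeks (origin within 3 mm of the jig's along its x and 5 mm across, aligned within 0.06 rad), at rest and let go (x of plate in the frame of jig between -0.003 and 0.003 m and y of plate in the frame of jig between -0.005 and 0.005 m and z of plate in the frame of jig between 0.052 and 0.0575 m and angle between plate's own z axis and vertical below 0.04 rad and angle between the x axis of plate and the x axis of jig, either way round below 0.06 rad and linear speed of plate below 0.01 m/s and contact force between the fingers and plate below 0.1 N); the robot touches nothing.
It fails at once if the plate is pressed against the jig or its stud with more than 25 N (contact force between plate and jig above 25 N).
It fails at once if another thing on the bench is moved more than 30 mm (distance of any of tub, weight, pack, jar, spatula, coaster from where it was at the start of the episode above 0.03 m).
It also fails if it takes over 56 s, if anything falls off the work surface, if the arm or the gripper's body presses on something with over 40 N, if the wrist force passes 120 N, or if a joint passes its speed limit or range.

## Working session

There is one attempt and no reset: what is moved stays moved. The work goes in short steps, Python scripts to look and compute and a shell command to move; the robot and the scene stay as the last step left them, time stands still between calls to the robot, and variables do not carry over. Pictures are saved under pics/ and viewed, at most 10 in all, crops included, and the job is handed in when it is done.

```bash
mkdir -p pics; ls; python3 - <<'E'
from rig import manip
import cv2,numpy as np
for n in("scene","top"):
    im=manip.capture(n); cv2.imwrite(f"pics/{n}0.png",im[:,:,::-1])
    c=manip.calibration(n); R=np.array(c["R"]);print(n,np.round(c["intrinsics"],1).tolist(),np.round(R,3).tolist(),np.round(-R.T@c["t"],3))
s=manip.state();print(s,manip.tip_extent)
E
```

```text
pics
scene [[473.9, 0.0, 274.8], [0.0, 473.9, 213.9], [0.0, 0.0, 1.0]] [[-0.666, 0.746, 0.008], [0.439, 0.4, -0.805], [-0.603, -0.533, -0.594]] [1.214 0.572 0.733]
top [[493.8, 0.0, 277.8], [0.0, 493.8, 203.5], [0.0, 0.0, 1.0]] [[0.023, -1.0, -0.003], [-0.989, -0.022, -0.146], [0.146, 0.007, -0.989]] [ 0.339 -0.042  1.509]
{'time': 0.1, 'joints': array([ 1.13122059e+00,  2.59274235e-01,  1.53598157e+00,  9.41695180e-06,
        1.34800275e+00, -2.02804594e-01]), 'dq': array([ 0.0015198 , -0.00181209, -0.00292084, -0.00013564,  0.00012064,
       -0.00124901]), 'joint_efforts': array([ 1.13858256e-03, -4.46970391e+01, -2.91251135e+01, -3.99356240e-04,
        6.24351946e-03, -2.85564272e-05]), 'tcp_pos': array([0.12878983, 0.53424092, 0.24455241]), 'orientation': array([-3.70991094e-01, -3.11907117e+00,  2.47799438e-03]), 'contact_force': array([-0.03400847, -0.5066936 ,  0.01451499]), 'moment': array([-0.02204582, -0.00586082,  0.01326893]), 'finger_force': 0.0, 'opening': 0.08491246488782152} 0.014
```

View pics/scene0.png

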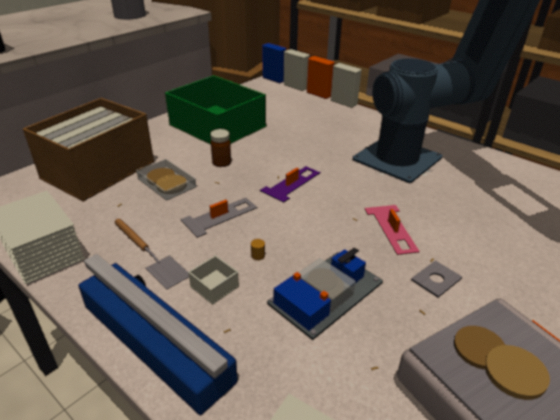

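View pics/top0.png

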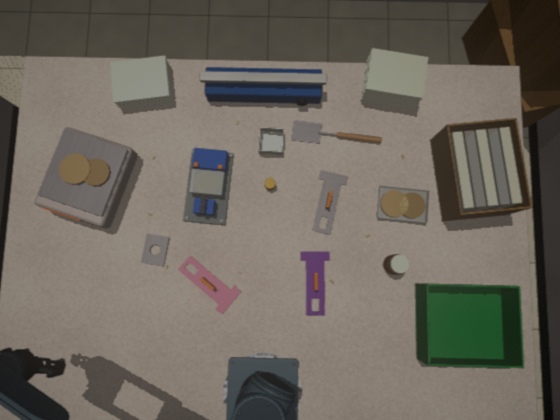

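The scene view shows the grey plate near (219,213), the jig near (325,285) and its stud near (347,257). In the top view the plate is near (328,203) with its eye end down (towards the robot), the jig is near (208,185) with its stud end down too, and the pink and purple look-alikes lie apart.

```bash
cat > h.py <<'E'
from rig import manip
import cv2,numpy as np
def ray(n,uv):
    c=manip.calibration(n);R=np.array(c["R"]);t=np.array(c["t"]);K=np.array(c["intrinsics"])
    d=R.T@np.linalg.inv(K)@np.array([uv[0],uv[1],1.]);return -R.T@t,d/np.linalg.norm(d)
def onz(n,uv,z):
    o,d=ray(n,uv);return o+d*(z-o[2])/d[2]
def proj(n,X):
    c=manip.calibration(n);p=np.array(c["intrinsics"])@(np.array(c["R"])@X+c["t"]);return p[:2]/p[2]
def two(uv1,uv2):
    o1,d1=ray("top",uv1);o2,d2=ray("scene",uv2)
    s=np.linalg.lstsq(np.stack([d1,-d2],1),o2-o1,rcond=None)[0]
    a,b=o1+s[0]*d1,o2+s[1]*d2;return (a+b)/2,np.linalg.norm(a-b)
E
python3 - <<'E'
import cv2,numpy as np
t=cv2.imread("pics/top0.png");s=cv2.imread("pics/scene0.png")
def crop(i,x,y,w,h,k):return cv2.resize(i[y:y+h,x:x+w],None,fx=k,fy=k,interpolation=cv2.INTER_CUBIC)
a=crop(t,175,140,65,98,6);b=crop(t,300,160,65,98,6)
cv2.imwrite("pics/c1.png",np.hstack([a,b]))
a=crop(s,260,240,130,98,5);cv2.imwrite("pics/c2.png",a)
# orange blobs
for n,i in(("top",t),("scene",s)):
    hsv=cv2.cvtColor(i,cv2.COLOR_BGR2HSV)
    m=((hsv[...,0]<12)&(hsv[...,1]>170)&(hsv[...,2]>110)).astype(np.uint8)
    k,l,st,c=cv2.connectedComponentsWithStats(m)
    for j in range(1,k):
        if st[j,4]>=4:print(n,st[j].tolist(),np.round(c[j],1))
E
```

```text
scene [309, 56, 25, 9, 89] [321.9  60.7]
scene [287, 168, 11, 8, 30] [292.1 171.4]
scene [210, 200, 17, 8, 41] [217.6 203.7]
scene [390, 209, 10, 13, 47] [394.3 214.6]
scene [294, 273, 6, 5, 22] [296.6 274.7]
scene [321, 291, 7, 6, 27] [324.1 293.7]
```

View pics/c1.png

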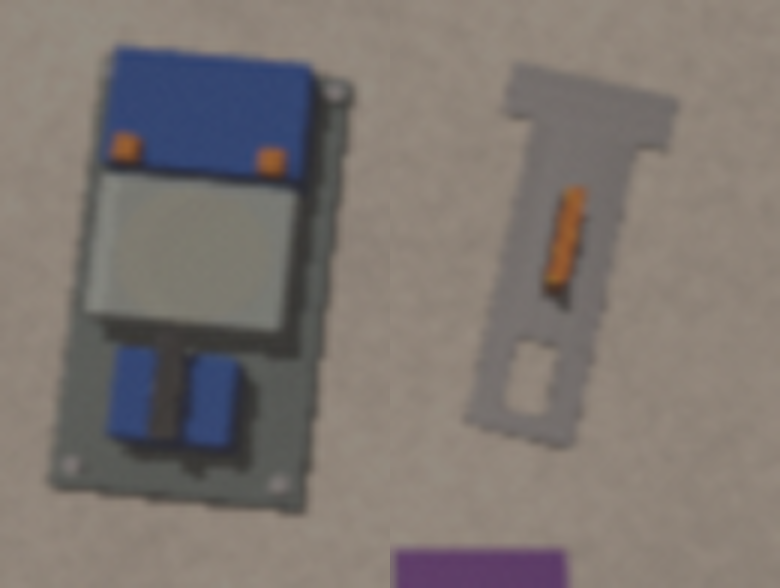

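View pics/c2.png

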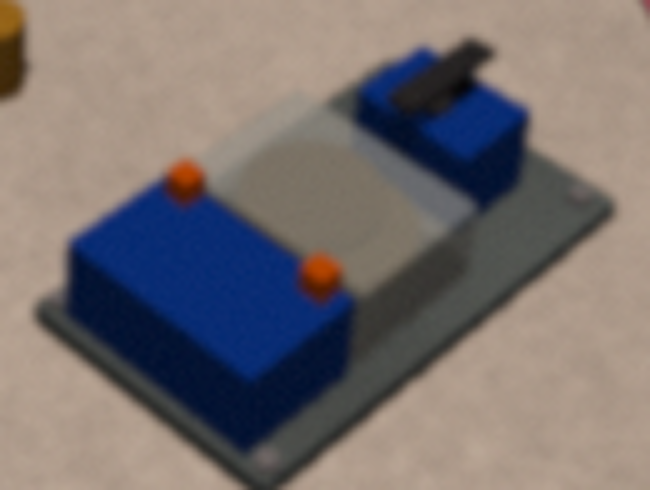

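The crops show the jig with tail deck, cheeks and dark T-stud head (top crop about (168,387)), and the plate with its eye facing the robot. The scene crop shows the head at about (443,76).

```bash
cat > m.py <<'E'
from h import *
def o(X,k,x0,y0):return ((X[0]+.5)/k-.5+x0,(X[1]+.5)/k-.5+y0)
def fit(P,Q): # Q=R P+t 2D
    P=np.array(P,float);Q=np.array(Q,float)
    p=(P-P.mean(0))@[1,1j];q=(Q-Q.mean(0))@[1,1j]
    a=np.angle(np.sum(np.conj(p)*q));R=np.array([[np.cos(a),-np.sin(a)],[np.sin(a),np.cos(a)]])
    t=Q.mean(0)-R@P.mean(0);return a,R,t,(P@R.T+t-Q)*1e3
T=lambda X:o(X,6,175,140);Tp=lambda X:o(X,6,300,160);S=lambda X:o(X,5,260,240)
J={"top":[((117,47),(110,50,55)),((315,65),(110,-50,55)),((303,185),(50,-50,55)),((108,437),(-87,30,55)),((236,449),(-87,-30,55)),((118,347),(-43,30,55)),((243,357),(-43,-30,55)),((126,147),(56,36.5,67)),((271,160),(56,-36.5,67))],
"scene":[((72,240),(110,-50,55)),((352,300),(50,50,55)),((248,380),(110,50,55)),((423,48),(-87,-30,55)),((527,112),(-87,30,55)),((465,157),(-43,30,55)),((360,92),(-43,-30,55))]}
if __name__=="__main__":
  for n in J:
    f=T if n=="top" else S
    Q=[onz(n,f(p),q[2]/1e3)[:2] for p,q in J[n]];P=[(q[0]/1e3,q[1]/1e3) for p,q in J[n]]
    a,R,t,r=fit(P,Q);print(n,"jig yaw",a,"pos",t);print(np.round(r,1).tolist())
    h={"top":(168,387),"scene":(443,75)}[n]
    print("head centre in jig",R.T@(onz(n,f(h),.074)[:2]-t))
  print("two",two(T((168,387)),S((443,75))))
  Q=[onz("top",Tp(p),.004)[:2] for p in[(72,422),(182,447),(125,63),(290,100)]]
  a,R,t,r=fit([(-.1,.028),(-.1,-.028),(.09,.044),(.09,-.044)],Q);print("plate",a,t,np.round(r,1).tolist())
  Q=[onz("top",Tp(p),.042)[:2] for p in[(185,187),(162,287)]];print("fin",(Q[0]+Q[1])/2,np.linalg.norm(Q[0]-Q[1]))
  print("fin scene",onz("scene",(217.6,203.7),.042), "two", two(Tp((173,237)),(217.6,204)))
E
python3 m.py
```

```text
top jig yaw -0.07023433313936503 pos [0.60646205 0.18335842]
[[-0.0, -0.1], [0.1, 0.4], [2.1, 0.9], [0.5, -1.3], [0.8, 2.5], [-0.8, -1.6], [-1.4, 0.9], [-0.6, -0.7], [-0.7, -1.0]]
head centre in jig [-0.06247236  0.00132502]
scene jig yaw -0.08314229312597392 pos [0.60727693 0.18422083]
[[2.1, -1.8], [-0.6, 0.9], [0.4, 0.6], [-1.9, -1.4], [-1.5, 1.6], [1.6, 1.8], [-0.1, -1.7]]
head centre in jig [-0.05948003  0.00150398]
two (array([0.5448672 , 0.189226  , 0.07099668]), np.float64(0.000755349912029726))
plate -0.21176213562474694 [ 0.57312509 -0.18543619] [[-0.7, -0.6], [-0.9, 0.7], [1.2, 0.2], [0.4, -0.3]]
fin [ 0.57241808 -0.18369813] 0.05216653770893584
fin scene [ 0.57722411 -0.18359303  0.042     ] two (array([ 0.57404584, -0.18498375,  0.03847092]), np.float64(0.003263029969651309))
```

```bash
cat > go.py <<'E'
# python3 go.py x y z yaw(plate): row that brings the TCP there, in tool axes
import sys,numpy as np
from scipy.spatial.transform import Rotation as Ro
from rig import manip
x,y,z,w=map(float,sys.argv[1:5]);s=manip.state()
R=Ro.from_rotvec(s["orientation"]).as_matrix()
d=R.T@(np.array([x,y,z])-s["tcp_pos"])*1e3
a=np.arctan2(-R[1,0],-R[0,0])   # plate x = -tool x
k=-(w-a);k=(k+np.pi)%(2*np.pi)-np.pi
print("row %.1f %.1f %.1f %.3f"%(*d,k),"yaw now %.3f tilt %.3f"%(a,np.arccos(-R[2,2])),"t",s["time"],"pos",np.round(s["tcp_pos"],4),"F",np.round(s["contact_force"],1),np.round(s["joints"],2))
E
python3 go.py .573 -.185 .12 -.212
```

```text
row -600.6 -594.8 125.3 -0.025 yaw now -0.237 tilt 0.002 t 0.1 pos [0.1288 0.5342 0.2446] F [-0.  -0.5  0. ] [ 1.13  0.26  1.54  0.    1.35 -0.2 ]
```

```bash
python3 -m jog '-600.6 -594.8 60 -0.025;-600.6 -594.8 60 -0.025;-600.6 -594.8 60 -0.025;-600.6 -594.8 60 -0.025;-600.6 -594.8 60 -0.025;-600.6 -594.8 60 -0.025;-600.6 -594.8 60 -0.025;-600.6 -594.8 60 -0.025;-600.6 -594.8 60 -0.025;-600.6 -594.8 60 -0.025;-600.6 -594.8 60 -0.025;-600.6 -594.8 60 -0.025' -1 25; python3 go.py .573 -.185 .06 -.212
```

```text
time: 1.6
tcp_pos: [0.5228, -0.1037, 0.1917]
orientation: [-0.333, -3.124, -0.001]
contact_force: [0.9, 0.5, 0.2]
opening: 0.0853
finger_force: 0.0
row -66.2 -69.0 131.7 -0.000 yaw now -0.212 tilt 0.001 t 1.6 pos [ 0.5228 -0.1037  0.1917] F [0.9 0.5 0.2] [-0.41  0.27  1.65  0.    1.22 -1.76]
```

```bash
python3 -m jog '-66.2 -69 100 0;-66.2 -69 100 0;-66.2 -69 131.7 0;-66.2 -69 150 0;-66.2 -69 164.7 0;-66.2 -69 164.7 0;-66.2 -69 164.7 0;-66.2 -69 164.7 0' ; python3 -m jog '0 0 0 0;0 0 0 0;0 0 0 0;0 0 0 0;0 0 0 0;0 0 0 0;0 0 0 0;0 0 0 0' 1 25; python3 go.py .573 -.185 .027 -.212
```

```text
time: 2.6
tcp_pos: [0.5733, -0.1833, 0.0291]
orientation: [0.331, 3.122, -0.002]
contact_force: [0.0, 0.2, -0.5]
opening: 0.0855
finger_force: 0.0
time: 3.6
tcp_pos: [0.5725, -0.1835, 0.0276]
orientation: [0.332, 3.124, -0.001]
contact_force: [0.1, -4.3, 1.4]
opening: 0.0099
finger_force: 26.7
row -0.8 -1.4 0.6 0.000 yaw now -0.212 tilt 0.001 t 3.6 pos [ 0.5725 -0.1835  0.0276] F [ 0.1 -4.3  1.4] [-0.5   0.57  1.65 -0.    0.92 -1.85]
```

```bash
python3 -m jog '0 0 -60 0;0 0 -122 0;0 0 -122 0;0 0 -122 0' ; python3 go.py .5516 .2604 .15 -1.646
```

```text
time: 4.1
tcp_pos: [0.5714, -0.1821, 0.1481]
orientation: [-0.332, -3.121, -0.002]
contact_force: [-0.7, 0.4, -3.8]
opening: 0.0093
finger_force: 26.0
row 112.3 428.5 -1.1 1.434 yaw now -0.212 tilt 0.003 t 4.1 pos [ 0.5714 -0.1821  0.1481] F [-0.7  0.4 -3.8] [-0.49  0.43  1.54  0.    1.18 -1.85]
```

```bash
python3 -m jog '112.3 428.5 0 1.434;112.3 428.5 0 1.434;112.3 428.5 0 1.434;112.3 428.5 0 1.434;112.3 428.5 0 1.434;112.3 428.5 0 1.434;112.3 428.5 0 1.434;112.3 428.5 0 1.434;112.3 428.5 0 1.434;112.3 428.5 0 1.434' ; python3 go.py .5516 .2604 .105 -1.646
python3 - <<'E'
from h import *
t=manip.capture("top")[:,:,::-1];s=manip.capture("scene")[:,:,::-1]
a=cv2.resize(t[130:250,120:260],None,fx=2.85,fy=2.85);b=cv2.resize(s[200:340,250:410],None,fx=2.5,fy=2.5)
h=min(a.shape[0],b.shape[0]);cv2.imwrite("pics/p5.png",np.hstack([a[:h],b[:h]]))
E
```

```text
time: 5.35
tcp_pos: [0.5512, 0.2588, 0.147]
orientation: [-2.299, -2.138, 0.007]
contact_force: [0.0, -0.1, -4.0]
opening: 0.0097
finger_force: 26.1
row 1.7 0.4 42.0 0.002 yaw now -1.644 tilt 0.005 t 5.35 pos [0.5512 0.2588 0.147 ] F [ 0.  -0.1 -4. ] [ 0.26  0.44  1.52 -0.    1.19  0.33]
```

View pics/p5.png

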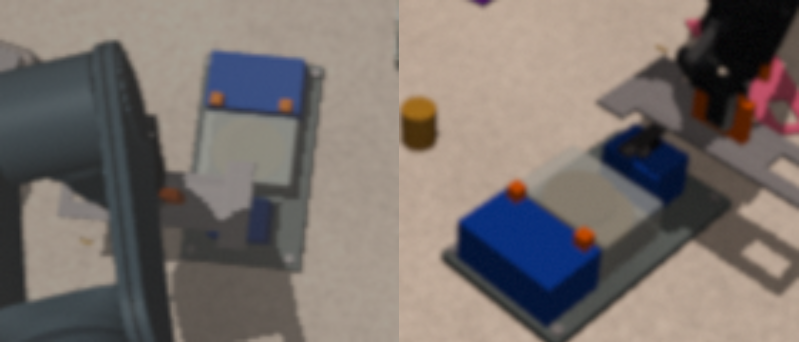

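Left (top) shows the plate's shoulder end over the stud deck, right (scene) the gripped plate above the stud with eye end out over the bench. Now press the shoulder end lightly on the stud head to tip the plate.

```bash
python3 -m jog '1.7 0.4 25 0;1.7 0.4 38 0;1.7 0.4 41 0;1.7 0.4 43 0;1.7 0.4 45 0;1.7 0.4 46 0;1.7 0.4 47 0'; python3 -m jog '0 0 1 0;0 0 2 0;0 0 3 0'; python3 -m jog '0 0 1 0;0 0 2 0;0 0 3 0'
```

```text
time: 6.32
tcp_pos: [0.5534, 0.2611, 0.1028]
orientation: [2.303, 2.137, 0.001]
contact_force: [-0.6, -0.1, -3.6]
opening: 0.0096
finger_force: 26.0
time: 6.7
tcp_pos: [0.5536, 0.2617, 0.1004]
orientation: [2.303, 2.137, 0.002]
contact_force: [-1.8, 3.2, 3.6]
opening: 0.0094
finger_force: 27.1
time: 7.08
tcp_pos: [0.5538, 0.2622, 0.0973]
orientation: [-2.303, -2.136, -0.004]
contact_force: [-1.0, 6.1, 4.2]
opening: 0.0098
finger_force: 27.4
```

```bash
python3 -m jog '0 0 1.5 0;0 0 3 0;0 0 4.5 0;0 0 6 0' - 20; python3 -m jog '0 0 1.5 0;0 0 3 0;0 0 4.5 0;0 0 6 0'
```

```text
time: 7.58
tcp_pos: [0.5541, 0.2626, 0.0914]
orientation: [-2.303, -2.136, -0.006]
contact_force: [-0.2, 8.2, 5.3]
opening: 0.0099
finger_force: 27.8
time: 8.07
tcp_pos: [0.5542, 0.2629, 0.0855]
orientation: [-2.303, -2.137, -0.007]
contact_force: [-0.6, 8.4, 4.1]
opening: 0.0095
finger_force: 28.4
```

```bash
python3 -m jog '0 0 1.5 0;0 0 3 0;0 0 4.5 0;0 0 6 0;0 0 7.5 0;0 0 9 0'; python3 - <<'E'
from h import *
t=manip.capture("top")[:,:,::-1];s=manip.capture("scene")[:,:,::-1]
cv2.imwrite("pics/s6.png",s);cv2.imwrite("pics/t6.png",t)
cv2.imwrite("pics/p6.png",cv2.resize(s[200:340,290:450],None,fx=4,fy=4,interpolation=cv2.INTER_CUBIC))
E
```

```text
time: 8.82
tcp_pos: [0.5543, 0.2634, 0.0765]
orientation: [-2.303, -2.136, -0.008]
contact_force: [-0.6, 10.1, 4.0]
opening: 0.0091
finger_force: 29.5
```

View pics/p6.png

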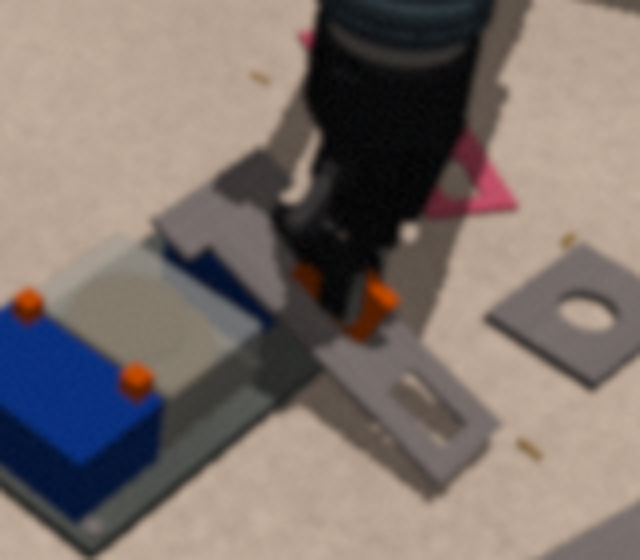

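The plate is tipped, with the eye end low on the left of the jig (eye end corners near crop pixels (497,425) and (433,487)). I'll get the tilt by intersecting rays with the plate's vertical mid-plane.

```bash
cat > tilt.py <<'E'
from h import *
from scipy.spatial.transform import Rotation as Ro
def frame():
    s=manip.state();R=Ro.from_rotvec(s["orientation"]).as_matrix()
    g=s["tcp_pos"]+np.array([0,0,.005]);e=-R[:,0];e[2]=0;e/=np.linalg.norm(e)
    return g,e,np.array([-e[1],e[0],0])
def along(n,uv):   # pixel -> (along plate heading, height) from grasp point
    g,e,l=frame();o,d=ray(n,uv);p=o+d*((g-o)@l)/(d@l)-g;return np.array([p@e,p[2]])
E
python3 - <<'E'
from tilt import *
f=lambda X:((X[0]+.5)/4-.5+290,(X[1]+.5)/4-.5+200)
pts={"eye end":((465,456),-100),"eye hole outer":((444,430),-88),"eye hole inner":((403,378),-50.5),"shoulder end":((208,188),90)}
P=np.array([along("scene",f(p))*1e3 for p,x in pts.values()]);X=[x for p,x in pts.values()]
print(np.round(P,1).tolist());k=np.polyfit(P[:,0],P[:,1],1);print("tilt",np.arctan(k[0]))
c,s=np.cos(np.arctan(k[0])),np.sin(np.arctan(k[0]))
print("along-plate minus nominal",P@[c,s]-X,"normal",P@[-s,c])
E
```

```text
[[-80.9, -64.1], [-67.1, -56.3], [-39.7, -40.1], [91.6, 3.5]]
tilt 0.36274560936295236
along-plate minus nominal [ 1.59299625  5.28355441 -0.85121727 -3.1685407 ] normal [-31.19240049 -28.81488861 -23.44967682 -29.25878486]
```

```bash
python3 -m jog '0 0 1.5 0;0 0 3 0;0 0 3 0;0 0 0 0;0 0 -20 0;0 0 -60 0;0 0 -60 0;0 0 -60 0;0 0 -60 0'; python3 go.py .48 .2 .15 -.075; python3 - <<'E'
from h import *
s=manip.capture("scene")[:,:,::-1]
cv2.imwrite("pics/p7.png",cv2.resize(s[180:320,290:450],None,fx=4,fy=4,interpolation=cv2.INTER_CUBIC))
E
```

```text
time: 10.05
tcp_pos: [0.5521, 0.2605, 0.1335]
orientation: [-2.302, -2.135, 0.005]
contact_force: [-0.8, 0.1, -3.1]
opening: 0.0099
finger_force: 28.8
row -65.8 -67.4 -16.2 -1.571 yaw now -1.646 tilt 0.004 t 10.05 pos [0.5521 0.2605 0.1335] F [-0.8  0.1 -3.1] [ 0.26  0.46  1.53 -0.    1.16  0.33]
```

View pics/p7.png

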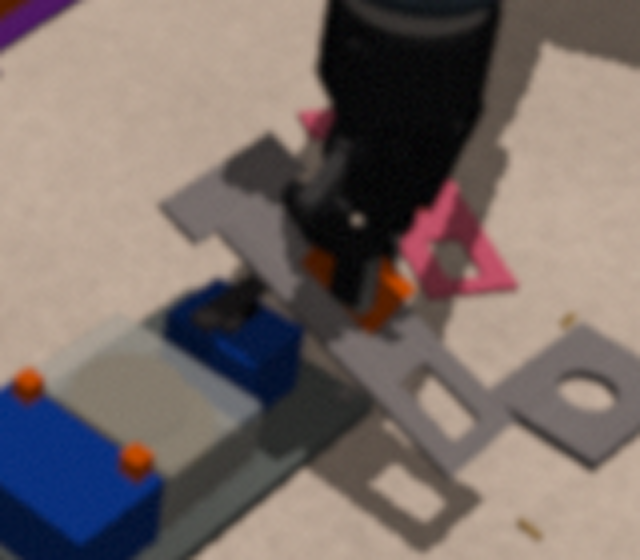

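```bash
cat > tl.py <<'E'
from tilt import *
f=lambda X:((X[0]+.5)/4-.5+290,(X[1]+.5)/4-.5+180)
P=np.array([along("scene",f(p))*1e3 for p in((481,440),(214,171))]);d=P[1]-P[0];a=np.arctan2(d[1],d[0])
c,s=np.cos(a),np.sin(a);print("tilt",a,"len",np.hypot(*d),"along",P@[c,s],"normal",P@[-s,c])
E
python3 tl.py; python3 go.py .5671 .1873 .165 -.075
```

```text
tilt 0.3657814759117427 len 184.68091137136975 along [-94.97449474  89.70641663] normal [-26.80657649 -26.80657649]
row -72.0 20.2 -31.3 -1.571 yaw now -1.646 tilt 0.003 t 10.1 pos [0.5522 0.2606 0.1336] F [ 0.   0.4 -3. ] [ 0.26  0.46  1.53 -0.    1.16  0.33]
```

```bash
python3 -m jog '0 0 -31.3 0;-72 20.2 -31.3 -1.571;-72 20.2 -31.3 -1.571;-72 20.2 -31.3 -1.571;-72 20.2 -31.3 -1.571;-72 20.2 -31.3 -1.571;-72 20.2 -31.3 -1.571;-72 20.2 -31.3 -1.571;-72 20.2 -31.3 -1.571;-72 20.2 -31.3 -1.571;-72 20.2 -31.3 -1.571;-72 20.2 -31.3 -1.571'; python3 go.py .5671 .1873 .145 -.075; python3 - <<'E'
from h import *
s=manip.capture("scene")[:,:,::-1];t=manip.capture("top")[:,:,::-1]
cv2.imwrite("pics/s8.png",s);cv2.imwrite("pics/t8.png",t)
a=cv2.resize(s[170:310,270:400],None,fx=4,fy=4,interpolation=cv2.INTER_CUBIC);b=cv2.resize(t[140:280,175:240],None,fx=4,fy=4,interpolation=cv2.INTER_CUBIC)
cv2.imwrite("pics/p8.png",np.hstack([a,b]))
E
```

```text
time: 11.6
tcp_pos: [0.5677, 0.1877, 0.1662]
orientation: [-0.12, -3.138, 0.0]
contact_force: [-0.2, 0.1, -3.7]
opening: 0.0094
finger_force: 28.8
row 0.5 -0.4 21.2 -0.001 yaw now -0.076 tilt 0.001 t 11.6 pos [0.5677 0.1877 0.1662] F [-0.2  0.1 -3.7] [ 0.13  0.41  1.53 -0.    1.21 -1.36]
```

View pics/p8.png

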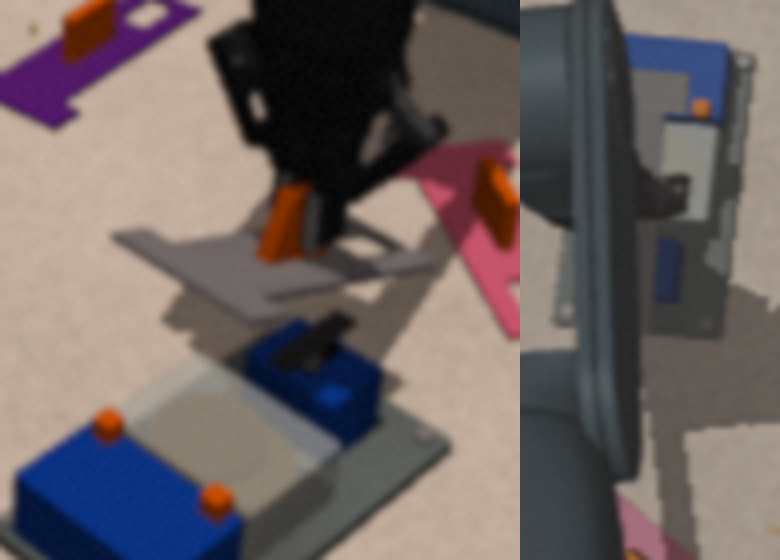

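The scene crop shows the tilted plate over the stud, shoulder corners near (112,235) and (250,318), and the eye end's near corner at about (432,263); the top view is hidden by the arm.

```bash
python3 - <<'E'
from tilt import *
f=lambda X:((X[0]+.5)/4-.5+270,(X[1]+.5)/4-.5+170)
g,e,l=frame()
def al(uv,off):
    o,d=ray("scene",f(uv));p=o+d*((g+l*off-o)@l)/(d@l)-g;return np.array([p@e,p[2]])*1e3
A=al((432,263),.028);B=al((250,318),.044);C=al((112,235),-.044)
print(A,B,C)
for D in(B,C):
    d=D-A;a=np.arctan2(d[1],d[0]);c,s=np.cos(a),np.sin(a);print("tilt",a,np.hypot(*d),"along",A@[c,s],D@[c,s],"normal",A@[-s,c])
E
```

```text
[-78.9525665  -62.72096061] [94.81333336 11.92567147] [91.46590657  6.64894657]
tilt 0.4057448888641739 189.12088101207056 along -97.29846929568085 91.8224117163897 normal -26.465723671261088
tilt 0.38657452476082865 183.99630426781928 along -96.77326462663648 87.22303964118281 normal -28.325993543547412
```

```bash
python3 -m jog '0 -0.4 20 0;0 -0.4 35 0;0 -0.4 42 0;0 -0.4 45.5 0;0 -0.4 45.5 0;0 -0.4 45.5 0'; python3 -m jog '-5 0 0 0;-10 0 0 0;-15 0 0 0;-20 0 0 0;-24 0 0 0;-27 0 0 0;-27 0 0 0;-27 0 0 0';  python3 go.py .5947 .1853 .1205 -.075
```

```text
time: 12.45
tcp_pos: [0.5684, 0.1874, 0.1219]
orientation: [0.117, 3.138, 0.0]
contact_force: [1.0, -0.3, -2.4]
opening: 0.0098
finger_force: 28.8
time: 13.45
tcp_pos: [0.5947, 0.1854, 0.1213]
orientation: [-0.117, -3.139, 0.0]
contact_force: [-0.7, 1.0, -2.6]
opening: 0.0095
finger_force: 28.8
row 0.0 -0.1 0.8 0.000 yaw now -0.075 tilt 0.000 t 13.45 pos [0.5947 0.1854 0.1213] F [-0.7  1.  -2.6] [ 0.12  0.49  1.51  0.    1.14 -1.37]
```

```bash
for i in 1; do python3 -m jog '0 0 0.8 0;0 0 1.6 0;0 0 1.6 0' | grep -E 'tcp|contact'; done; python3 -m jog '0 0 0.7 0;0 0 1.4 0;0 0 1.4 0'| grep -E 'tcp|contact'; python3 - <<'E'
from h import *
s=manip.capture("scene")[:,:,::-1]
cv2.imwrite("pics/p9.png",cv2.resize(s[200:320,270:400],None,fx=5,fy=5,interpolation=cv2.INTER_CUBIC))
E
```

```text
tcp_pos: [0.5948, 0.1854, 0.1196]
contact_force: [-0.1, -0.3, -3.8]
tcp_pos: [0.5949, 0.1853, 0.1182]
contact_force: [-0.4, 0.4, -3.1]
```

View pics/p9.png

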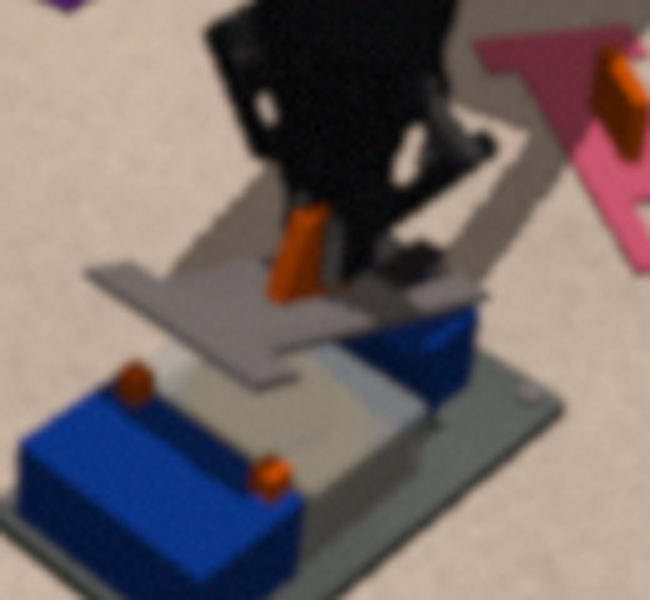

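The picture shows the head standing up through the eye (dark bar near (410,262)), with the eye end's near corner at (487,297). Continue feeling down.

```bash
python3 - <<'E'
from tilt import *
f=lambda X:((X[0]+.5)/5-.5+270,(X[1]+.5)/5-.5+200)
g,e,l=frame()
def al(uv,off):
    o,d=ray("scene",f(uv));p=o+d*((g+l*off-o)@l)/(d@l);return p
je=np.array([np.cos(.075),-np.sin(.075),0]);J=np.array([.607,.184,0])
for uv,o_ in(((487,297),.028),((262,388),.044),((88,270),-.044)):
    p=al(uv,o_);print("jig x",(p-J)@je,"z",p[2])
E
python3 -m jog '0 0 0.7 0;0 0 1.4 0;0 0 1.4 0'| grep -E 'tcp|contact';
```

```text
jig x -0.09254302223424972 z 0.05813742563048696
jig x 0.07685843971722114 z 0.12863558545985398
jig x 0.07831561459621637 z 0.1304362844826883
tcp_pos: [0.595, 0.1853, 0.117]
contact_force: [-0.3, 0.6, -2.1]
```

```bash
python3 -m jog '0 0 -2 0;0 0 -4 0;0 0 -4 0;-3 0 -4 0;-6 0 -4 0;-9 0 -4 0;-9 0 -4 0'| grep -E 'time|tcp|contact'; python3 -m jog '-1 0 0 0;-2 0 0 0;-2 0 0 0'| grep -E 'tcp|contact'; python3 -m jog '-1 0 0 0;-2 0 0 0;-2 0 0 0'| grep -E 'tcp|contact'
```

```text
time: 15.5
tcp_pos: [0.6042, 0.1846, 0.1208]
contact_force: [0.3, 0.2, -3.8]
tcp_pos: [0.6059, 0.1845, 0.1209]
contact_force: [0.3, -0.1, -3.4]
tcp_pos: [0.608, 0.1843, 0.1209]
contact_force: [-0.4, -0.0, -4.4]
```

```bash
for i in 1; do python3 -m jog '-0.6 0 0 0;-1.2 0 0 0;-1.2 0 0 0'| grep -E 'tcp|contact'; python3 -m jog '-0.6 0 0 0;-1.2 0 0 0;-1.2 0 0 0'| grep -E 'tcp|contact'; python3 -m jog '-0.6 0 0 0;-1.2 0 0 0;-1.2 0 0 0'| grep -E 'tcp|contact'; done
```

```text
tcp_pos: [0.6091, 0.1843, 0.1209]
contact_force: [0.2, -0.0, -3.7]
tcp_pos: [0.6104, 0.1841, 0.1209]
contact_force: [-0.3, -0.1, -3.2]
tcp_pos: [0.6114, 0.1841, 0.1208]
contact_force: [-0.3, 0.5, -3.6]
```

```bash
python3 -m jog '-0.6 0 0 0;-1.2 0 0 0;-1.2 0 0 0'| grep -E 'tcp|contact'; python3 -m jog '-0.6 0 0 0;-1.2 0 0 0;-1.2 0 0 0'| grep -E 'time|tcp|contact'
```

```text
tcp_pos: [0.6121, 0.184, 0.1206]
contact_force: [-2.4, 0.2, -3.8]
time: 18.12
tcp_pos: [0.6128, 0.184, 0.1203]
contact_force: [-4.8, -0.3, -4.4]
```

```bash
python3 -m jog '0 0 1 0;0 0 2 0;0 0 2.7 0'| grep -E 'tcp|contact'; python3 -m jog '-0.7 0 1 0;-1.5 0 2 0;-1.5 0 2 0'| grep -E 'tcp|contact'
```

```text
tcp_pos: [0.6142, 0.1839, 0.1184]
contact_force: [-3.3, -0.1, -1.8]
tcp_pos: [0.6157, 0.1838, 0.1162]
contact_force: [-1.5, 1.0, -3.6]
```

```bash
python3 -m jog '-1 0 1 0;-2 0 2 0;-2.4 0 2 0'| grep -E 'tcp|contact'; python3 -m jog '-1 0 1 0;-2 0 2 0;-2 0 2 0'| grep -E 'time|tcp|contact|opening'
```

```text
tcp_pos: [0.6175, 0.1836, 0.1139]
contact_force: [-3.3, 0.7, -1.5]
time: 19.62
tcp_pos: [0.6194, 0.1835, 0.1118]
contact_force: [-3.6, 0.2, -3.0]
opening: 0.0096
```

```bash
python3 -m jog '-0.7 0 1 0;-1.4 0 2 0;-2 0 3 0;-2 0 3 0'| grep -E 'tcp|contact'; python3 -m jog '-0.7 0 1 0;-1.4 0 2 0;-2 0 3 0;-2 0 3 0'| grep -E 'time|tcp|contact|opening'; python3 - <<'E'
from h import *
s=manip.capture("scene")[:,:,::-1]
cv2.imwrite("pics/p10.png",cv2.resize(s[200:320,270:400],None,fx=5,fy=5,interpolation=cv2.INTER_CUBIC))
E
```

```text
tcp_pos: [0.6217, 0.1833, 0.109]
contact_force: [-4.6, 0.6, -3.4]
time: 20.62
tcp_pos: [0.6238, 0.1831, 0.1062]
contact_force: [-4.4, -0.0, -3.5]
opening: 0.0094
```

View pics/p10.png

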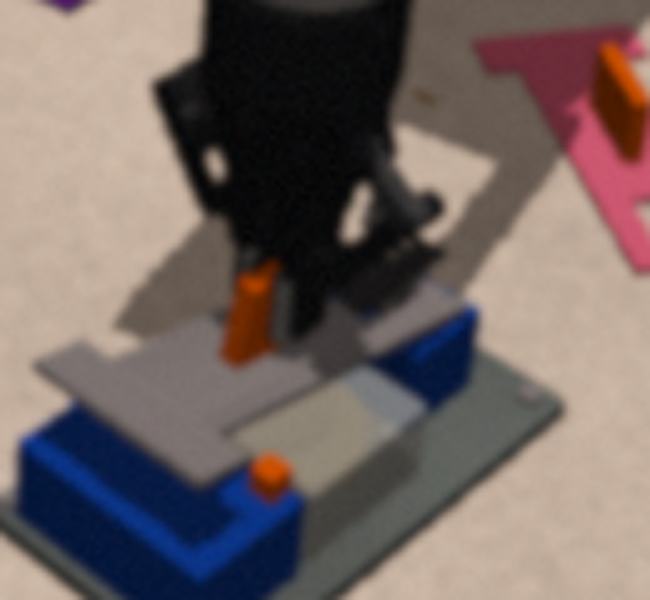

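The plate is levelling, with the head through the eye, the shoulder corners at (205,487) and (35,362), and the eye end's near corner at (470,300). That was my last picture to view, so from here I use numbers.

```bash
cat > q.py <<'E'
from tilt import *
f=lambda X:((X[0]+.5)/5-.5+270,(X[1]+.5)/5-.5+200)
g,e,l=frame();je=np.array([np.cos(.075),-np.sin(.075),0]);J=np.array([.607,.184,0])
def al(uv,off):
    o,d=ray("scene",f(uv));return o+d*((g+l*off-o)@l)/(d@l)
for uv,o_ in(((470,300),.028),((205,487),.044),((35,362),-.044)):
    p=al(uv,o_);print("jig x",(p-J)@je,"z",p[2])
E
python3 q.py
```

```text
jig x -0.07957513242409639 z 0.06442893871486355
jig x 0.10506682649226283 z 0.0975535592097545
jig x 0.10629128155120349 z 0.10028271155226298
```

```bash
python3 -m jog '0 0 1 0;0 0 2 0;0 0 3 0;0 0 3 0'| grep -E 'tcp|contact'; python3 -m jog '-0.3 0 1 0;-0.5 0 2 0;-0.5 0 3 0;-0.5 0 3 0'| grep -E 'time|tcp|contact|opening'
```

```text
tcp_pos: [0.6243, 0.1831, 0.1034]
contact_force: [-1.6, -0.1, -3.2]
time: 21.68
tcp_pos: [0.6243, 0.1831, 0.1]
contact_force: [-1.6, 0.2, -2.4]
opening: 0.0096
```

```bash
python3 -m jog '-0.5 0 1 0;-1 0 2 0;-1.6 0 3 0;-1.6 0 3 0'| grep -E 'tcp|contact'; python3 -m jog '-0.4 0 1 0;-0.8 0 2 0;-1.2 0 3 0;-1.2 0 3 0'| grep -E 'time|tcp|contact|opening'
```

```text
tcp_pos: [0.6258, 0.183, 0.0971]
contact_force: [-3.2, 0.9, -2.7]
time: 22.68
tcp_pos: [0.6272, 0.1829, 0.0942]
contact_force: [-1.9, 0.4, -1.7]
opening: 0.0093
```

```bash
python3 -m jog '-0.5 0 1 0;-1 0 2 0;-1.3 0 3 0;-1.3 0 3 0'| grep -E 'tcp|contact'; python3 -m jog '-0.4 0 1 0;-0.8 0 2 0;-1.2 0 3 0;-1.2 0 3 0'| grep -E 'time|tcp|contact|opening'
```

```text
tcp_pos: [0.6286, 0.1828, 0.0912]
contact_force: [-0.2, -0.5, -1.9]
time: 23.68
tcp_pos: [0.6298, 0.1827, 0.0883]
contact_force: [-0.4, -0.3, -0.4]
opening: 0.0093
```

```bash
python3 -m jog '-0.5 0 1 0;-1 0 2 0;-1.2 0 3 0;-1.2 0 3 0'| grep -E 'tcp|contact'; python3 -m jog '-0.4 0 0.7 0;-0.8 0 1.4 0;-0.8 0 2 0;-0.8 0 2 0'| grep -E 'time|tcp|contact|opening'
```

```text
tcp_pos: [0.6309, 0.1826, 0.0851]
contact_force: [-0.4, 0.5, -0.5]
time: 24.68
tcp_pos: [0.6316, 0.1826, 0.0832]
contact_force: [1.0, -0.0, -0.3]
opening: 0.0098
```

```bash
python3 -m jog '0 0 0.7 0;0 0 1.4 0;0 0 1.4 0'| grep -E 'tcp|contact'; python3 -m jog '0 0 0.6 0;0 0 1.2 0;0 0 1.2 0'| grep -E 'time|tcp|contact|opening'; python3 - <<'E'
from h import *
s=manip.capture("scene")[:,:,::-1];hsv=cv2.cvtColor(s,cv2.COLOR_BGR2HSV)
m=((hsv[...,0]<12)&(hsv[...,1]>150)&(hsv[...,2]>80)).astype(np.uint8)
k,l,st,c=cv2.connectedComponentsWithStats(m)
for j in range(1,k):
    if st[j,4]>=6:print(st[j].tolist(),np.round(c[j],1))
E
```

```text
tcp_pos: [0.6319, 0.1826, 0.082]
contact_force: [-0.0, -0.3, -0.2]
time: 25.42
tcp_pos: [0.6321, 0.1826, 0.0812]
contact_force: [1.5, 0.5, 1.4]
opening: 0.0098
[308, 55, 10, 13, 52] [310.9  60.5]
[286, 168, 12, 17, 134] [291.5 176.2]
[388, 208, 12, 25, 141] [393.8 219.7]
[313, 265, 8, 20, 114] [316.3 274.6]
[294, 272, 7, 8, 36] [296.9 275.7]
[320, 291, 8, 8, 40] [323.5 294.8]
[533, 321, 27, 20, 33] [546.4 330.8]
```

```bash
python3 -m jog '0 0 0.5 0;0 0 1 0;0 0 1 0'| grep -E 'tcp|contact'; python3 - <<'E'
from h import *
s=manip.capture("scene");g=cv2.GaussianBlur(s,(0,0),.6).astype(int)
J=np.array([.607,.184]);a=-.075;e=np.array([np.cos(a),np.sin(a)]);l=np.array([-e[1],e[0]])
# profile along jig x across the shoulder end edge on z=.059 and .055, at two y
for y in(.035,-.01,):
  for x in np.arange(.094,.120,.002):
    p=J+e*x+l*y;u,v=proj("scene",np.array([*p,.059]));print(round(x*1e3),g[int(round(v)),int(round(u))],end=" ")
  print()
E
```

```text
tcp_pos: [0.6321, 0.1826, 0.0811]
contact_force: [-0.3, -0.4, 7.6]
94 [129 119 117] 96 [128 118 116] 98 [128 119 117] 100 [128 119 117] 102 [128 118 116] 104 [127 118 115] 106 [127 117 115] 108 [127 117 115] 110 [115 106 104] 112 [78 73 76] 114 [78 73 76] 116 [34 36 54] 118 [22 29 53] 
94 [128 119 116] 96 [129 119 116] 98 [129 119 117] 100 [129 119 117] 102 [128 118 115] 104 [127 116 115] 106 [127 116 115] 108 [124 114 112] 110 [120 110 107] 112 [86 80 82] 114 [86 80 82] 116 [38 41 56] 118 [22 30 52]
```

```bash
python3 -m jog '0 0 -1 0;0 0 -1 0;1.5 0 -1 0;3 0 -1 0;4.5 0 -1 0;6 0 -1 0;7.5 0 -1 0;9 0 -1 0;10 0 -1 0;10 0 -1 0'| grep -E 'tcp|contact'; python3 -m jog '1 0 0 0;2 0 0 0;3 0 0 0;4 0 0 0;5 0 0 0;5 0 0 0'| grep -E 'time|tcp|contact|opening'
```

```text
tcp_pos: [0.6224, 0.1834, 0.0811]
contact_force: [5.0, -0.0, 4.9]
time: 27.9
tcp_pos: [0.6175, 0.1837, 0.0811]
contact_force: [4.5, -0.8, 4.4]
opening: 0.0098
```

```bash
python3 -m jog '0 0 -0.6 0;1 0 -0.6 0;2 0 -0.6 0;3 0 -0.6 0;3 0 -0.6 0'| grep -E 'tcp|contact'; python3 -m jog '0.7 0 0 0;1.4 0 0 0;1.4 0 0 0'| grep -E 'time|tcp|contact'; python3 -m jog '0.7 0 0 0;1.4 0 0 0;1.4 0 0 0'| grep -E 'time|tcp|contact'
```

```text
tcp_pos: [0.6132, 0.1839, 0.0811]
contact_force: [3.6, -0.1, 2.4]
time: 28.9
tcp_pos: [0.612, 0.184, 0.0811]
contact_force: [3.9, -0.1, 3.5]
time: 29.28
tcp_pos: [0.6105, 0.1841, 0.0811]
contact_force: [3.2, -0.3, 2.1]
```

```bash
python3 -m jog '0.7 0 0 0;1.4 0 0 0;1.4 0 0 0'| grep -E 'time|tcp|contact'; python3 -m jog '0.7 0 0 0;1.4 0 0 0;1.4 0 0 0'| grep -E 'time|tcp|contact'
```

```text
time: 29.65
tcp_pos: [0.6097, 0.1842, 0.0811]
contact_force: [6.3, -0.6, 0.1]
time: 30.02
tcp_pos: [0.6096, 0.1842, 0.0813]
contact_force: [8.3, -0.0, -2.0]
```

```bash
cat > e.py <<'E'
from h import *
s=manip.capture("scene");g=cv2.GaussianBlur(s,(0,0),.6).astype(int)
J=np.array([.607,.184]);a=-.075;e=np.array([np.cos(a),np.sin(a)]);l=np.array([-e[1],e[0]])
for y in(.035,-.01,-.035):
  X=np.arange(.07,.115,.0005);V=np.array([g[tuple(int(round(q)) for q in proj("scene",np.array([*(J+e*x+l*y),.059]))[::-1])][0] for x in X])
  print(y,"shoulder end at jig x mm",X[np.argmax(V<100)]*1e3)
E
python3 e.py
```

```text
0.035 shoulder end at jig x mm 89.50000000000003
-0.01 shoulder end at jig x mm 89.50000000000003
-0.035 shoulder end at jig x mm 89.50000000000003
```

```bash
python3 -m jog '-0.6 0 0.5 0;-1.2 0 0.8 0;-1.2 0 0.8 0'| grep -E 'time|tcp|contact'; python3 -m jog '0 0 0 0;0 0 0 0;0 0 0 0;0 0 0 0;0 0 0 0;0 0 0 0' -1 20; python3 e.py
```

```text
time: 30.45
tcp_pos: [0.6097, 0.1842, 0.0811]
contact_force: [4.7, -0.8, 5.8]
time: 31.2
tcp_pos: [0.6092, 0.1843, 0.0804]
orientation: [-0.117, -3.139, 0.0]
contact_force: [0.9, -1.2, -0.5]
opening: 0.0851
finger_force: 0.0
0.035 shoulder end at jig x mm 89.50000000000003
-0.01 shoulder end at jig x mm 89.50000000000003
-0.035 shoulder end at jig x mm 89.50000000000003
```

```bash
python3 -m jog '0 0 -20 0;0 0 -60 0;0 0 -120 0;0 0 -160 0;0 0 -160 0;0 0 -160 0;0 0 -160 0'| grep -E 'time|tcp|contact'; python3 e.py; python3 - <<'E'
from h import *
import m
s=manip.capture("scene")[:,:,::-1];hsv=cv2.cvtColor(s,cv2.COLOR_BGR2HSV)
mk=((hsv[...,0]<12)&(hsv[...,1]>150)&(hsv[...,2]>80)).astype(np.uint8)
k,l,st,c=cv2.connectedComponentsWithStats(mk)
for j in range(1,k):
    if st[j,4]>=6 and 280<c[j][0]<360 and 220<c[j][1]<310:print(st[j].tolist(),np.round(c[j],1))
J=np.array([.607,.184]);a=-.075;e=np.array([np.cos(a),np.sin(a)]);q=np.array([-e[1],e[0]])
for X in((.025,0,.097),(-.025,0,.097),(.025,0,.059),(.056,.0365,.067),(.056,-.0365,.067)):print(X,np.round(proj("scene",np.array([*(J+e*X[0]+q*X[1]),X[2]])),1))
E
```

```text
time: 32.12
tcp_pos: [0.6083, 0.1841, 0.2385]
contact_force: [-0.9, -0.1, -0.1]
0.035 shoulder end at jig x mm 89.50000000000003
-0.01 shoulder end at jig x mm 88.00000000000003
-0.035 shoulder end at jig x mm 89.50000000000003
[320, 253, 20, 26, 267] [329.3 266.1]
[294, 272, 7, 7, 28] [296.8 275.5]
[320, 291, 8, 8, 38] [323.8 294.5]
(0.025, 0, 0.097) [321.5 264.7]
(-0.025, 0, 0.097) [337.8 253.2]
(0.025, 0, 0.059) [320.2 278.6]
(0.056, 0.0365, 0.067) [324. 293.]
(0.056, -0.0365, 0.067) [296.7 274. ]
```

```bash
python3 -c "
from rig import manip
print(manip.hand_in())"
```

```text
the job is handed in; nothing more can be done
None
```

The latch plate is on the jig, level, with its eye round the stud under the head and its shoulders against the cheeks. I let go of it, withdrew the arm and handed the job in at about 32 s; no verdict came back.

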